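# Wipe the broken crusts off the pastry board

### The arm

A 6-joint arm with a two-finger parallel gripper is mounted at the origin on the work surface. World frame = base frame: x ahead of the robot, y to its left, z up, the work surface at z = 0. Lengths are in m, angles in rad, forces in N, time in s.
With the tool pointing down it reaches from about 0.425 to 0.95 m from the base axis. Payload 3.5 kg.
Tool frame: the origin (TCP) lies at the very end of the fingers, on their centre line; the grasp point (between the pads) lies 19 mm behind it (grip_depth is the distance from the TCP to the grasp point, in m); x points along the fingers, z is the direction in which the jaws open and shut, and the axes are right-handed (so a half turn about x gives the same grasp; the last joint's range is limited). The gripper opens to 85 mm and grips with 20 to 120 N. Pads are 22 mm wide; open, the fingers measure 114 mm over their backs; the gripper's body (76 mm by 85 mm) begins 54 mm behind the grasp point. The pads swing forward as they close: fully open they stand 13 mm farther back than shut.
Start: joints at [-1.388, 0.286, 1.577, -0, 1.279, -0.15], TCP at [0.221, -0.638, 0.231] pointing down, gripper open.
Joint ranges: [-2.77, 2.77], [-0.9, 2.22], [0.21, 2.48], [-1.53, 4.67], [0.24, 2.81], [-2.84, 2.84]. Speed limits (rad/s): [2.79, 2.79, 3.14, 3.14, 3.14, 3.14].

### API

Orientations are given as a unit quaternion [x, y, z, w].
In Python, from plant import get_state, read_camera, calibration, sign_off, recognise, grip_depth gives the robot as it stands. The module is installed in compiled form; this text tells all that it offers.
- The arm moves only by the tool servo_tool, never from a script. Its argument "deltas" is a list that holds one entry, the list of rows, each a list of 4 numbers: the shift along the world's x, y, z scaled (see below), then the turn about the world's z scaled (see below). In form: [[[tx, ty, tz, spin], ...]]. A call has exactly 5 rows; each row is the pose to reach, as a shift and turn from the pose commanded when the call began; what a row does not reach only later rows make up. The controller multiplies each number of a shift by 10 cm and each number of a turn by 90 degrees. A row lasts 1/10 s, in which the tool goes at most 50 mm and 8.59 degrees, less where a joint would pass 70% of its speed; a pose out of reach is approached as far as the arm can. A call with a number of a shift or a turn outside -1 to 1 is refused whole. A call with a gripper value outside its range is refused whole. "claw" is the gripper's target within -1 to 1 (fully open at 1, half-way at 0, shut at -1), set as the call begins (left out, the last holds). The fingers move at their own pace and stop on an object; "force" is the grip in N (left out, the last holds). Time passes only in rows, so rows that repeat a pose let the fingers close, or fill a call up. It gives the time, the measured TCP pose, the force and the opening at its end, in the units of the state.
- get_state(): the state, without advancing time (a new reading comes with each control period).
- read_camera(name): name is "scene" or "top" or "wrist"; returns the picture (400x640x3 uint8, blue, green, red); there is no depth.
- calibration(name): a dict with "intrinsics" (3x3 intrinsics, pixels), "dist" ([k1, k2, p1, p2, k3] as OpenCV has them; the pictures are not rectified), "R" (3x3) and "t" (3): a world point X has camera coordinates R X + t; the wrist camera has in their place "T_tool_cam" (4x4, takes a point from camera to tool coordinates, whose origin is the TCP and whose axes are the tool frame's). Camera axes: x right, y down, z forward; pixel columns grow to the right and rows downward; lengths in m; the calibration is good to about 2 mm. A picture is of the moment at which its call begins: read the wrist's pose just before it. calibration takes no time and is no camera call.
- sign_off(): hands the job in, once; it reports no verdict.
Trained networks look in the newest picture that a camera, given by its name, has taken for a name from the list of things; names that differ only in an ending like _2 or _b are one class to them, and where a whole thing is asked for, a point or a joint stands for the part that bears it (a point fixed in the world has none). Each returns a list of dicts, best first, with "p" (0 to 1); they miss things now and then, are a little off and sometimes report something else, mostly with a low value. They report only what shows in the picture. A call takes as long as a camera call. They do not tell look-alikes from the thing itself.
- recognise(camera, query): "at" ([x, y, z] in m, in world coordinates, good to about 4 mm: the middle of the surface that is visible of it).
The state is a dict: "time": time; "qpos": joint angles; "dq": joint speeds; "joint_efforts": joint torques, N m; "eef_pos": TCP position; "tcp_rot": TCP orientation; "contact_force": force on the tool from outside, world axes, zero at the start; "wrist_torque": the same for the moment, N m; "opening": opening from 0.0 (shut) to 1.0 (fully open).
Only numpy, scipy, OpenCV 4.12 (cv2) and the standard library are available. Lean on these libraries where they do the work, as an engineer would, in place of code of your own. Each camera call takes 0.05 s, during which the arm holds its last target. There are 200 camera calls.

### The job

Two broken-off pieces of pastry crust lie on the white pastry board. Pick up the scraper block (long flat steel foot with an upright wooden grip) and with it wipe both pieces off the board into the steel crumb trough along its side, keeping hold of the scraper until both are in and never touching the pieces with the gripper or arm. Then leave the scraper standing upright on the white board and let go.

Things in the scene. Friction and masses are not known exactly. Their poses are not given: they have to be found in the camera images.
- board: Fixed white pastry board 300 (x) by 260 mm (y), flat top 50 mm above the bench; a steel crumb trough joins its +y edge (left, seen from the robot). Origin on the bench under the white board's centre, z up. Trough: y = 130 to 220 mm, 300 mm long, floor 4 mm up, walls 35 mm high. A loose steel ring 50 mm wide, 25 mm high stands at about x = 117, y = -90 mm: a bystander.
- scraper: Loose scraper, about 0.25 kg, standing on the bench right or left of the board (a round wooden tamper stands on the other side). Steel foot 160 (x) by 36 (y) by 16 mm high; centred on it an upright wooden grip 76 (x) by 22 mm (y), from 16 to 62 mm above the underside. Origin at the underside's centre, z up. Front and back alike.
- crust_a: Loose broken crust, pale with brown glazed top, irregular, about 35 by 31 mm, 10.5 mm high, 12 g, lying flat on the white board. Origin near its middle, at its underside, z up. The two crusts lie side by side along the board's x, each 24 to 50 mm from its middle line (one towards -x, one +x), between y = -40 and +60 mm: one scraper width covers both.
- crust_b: The other, identical crust: same size, origin and area of the board.
Things that resemble listed ones, but are neither listed nor needed, are in the scene too. What is shaped like the crust_b but black or pink is not meant.

How it is judged:
On the way, in this order (a step that is already met when the one before it is completed fails the run):
1. the scraper is gripped and lifted off the bench (contact force between the fingers and scraper above 0.5 N and height (world z) of scraper above 0.03 m), for 0.1 s.
2. the held scraper is brought down onto the white board (underside within 10 mm of its top) (contact force between the fingers and scraper above 0.5 N and height (world z) of scraper between 0.045 and 0.06 m and x of scraper in the frame of board between -0.15 and 0.15 m and y of scraper in the frame of board between -0.13 and 0.13 m), for 0.1 s.
3. both crusts are down in the crumb trough while the scraper is still held (contact force between the fingers and scraper above 0.5 N and x of crust_a in the frame of board between -0.15 and 0.15 m and y of crust_a in the frame of board between 0.12 and 0.22 m and height (world z) of each of crust_a, crust_b below 0.042 m and x of crust_b in the frame of board between -0.15 and 0.15 m and y of crust_b in the frame of board between 0.12 and 0.22 m), for 0.1 s.
At the end, for the whole second after the job is handed in: Both crusts lie at rest in the trough (centres between the trough's walls and below 42 mm over the bench); the scraper is released and stands at rest, upright within 10 degrees, on the white board: its centre anywhere over the board, its underside on the top within about 5 mm (x of crust_a in the frame of board between -0.15 and 0.15 m and y of crust_a in the frame of board between 0.12 and 0.22 m and height (world z) of each of crust_a, crust_b below 0.042 m and x of crust_b in the frame of board between -0.15 and 0.15 m and y of crust_b in the frame of board between 0.12 and 0.22 m and x of scraper in the frame of board between -0.15 and 0.15 m and y of scraper in the frame of board between -0.13 and 0.13 m and height (world z) of scraper between 0.046 and 0.056 m and angle between scraper's own z axis and vertical below 0.17 rad and linear speed of scraper below 0.02 m/s and linear speed of each of crust_a, crust_b below 0.03 m/s); the robot touches nothing.
It fails at once if the gripper or the arm touches a crust (contact force between any of the fingers, the arm and crust_a above 0.3 N or contact force between any of the fingers, the arm and crust_b above 0.3 N).
It also fails if it takes over 48 s, if anything falls off the work surface, if the arm or the gripper's body presses on something with over 40 N, if the wrist force passes 120 N, or if a joint passes its speed limit or range.

## Working session

There is one attempt and no reset: what is moved stays moved. The work goes in short steps, Python scripts to look and compute and a tool call to move; the robot and the scene stay as the last step left them, time stands still between calls to the robot, and variables do not carry over. Pictures are saved under pics/ and viewed, about 8 in all and at most 12, crops included, and the job is handed in when it is done.

Besides the shell and the picture viewer there is one more tool, called in YAML: its name, and indented under it one key for each argument. servo_tool: Moves the arm, as the interface text tells. Its arguments: {"type":"object","properties":{"deltas":{"type":"array"},"claw":{"type":"number"},"force":{"type":"number"}},"required":["deltas"]}

```bash
mkdir -p pics; python3 - <<'E'
from plant import *
import cv2
s=get_state();print(s)
for c in("scene","top"):
    cv2.imwrite(f"pics/{c}0.png",read_camera(c))
    for q in("board","scraper","crust_a"):
        print(c,q,[( [round(v,3) for v in d["at"]],round(d["p"],2)) for d in recognise(c,q)])
print(grip_depth)
k=calibration("top");print(k)
E
```

```text
{'time': 0.0, 'qpos': array([-1.38801515e+00,  2.87189720e-01,  1.57817064e+00, -2.78496571e-05,
        1.27856315e+00, -1.50011032e-01]), 'dq': array([ 0.00103782, -0.00118803,  0.00214438, -0.00062921,  0.00026972,
        0.00032196]), 'joint_efforts': array([-9.48247543e-04, -4.05980694e+01, -2.92626643e+01, -2.24670312e-04,
        5.85403031e-03,  3.34357225e-06]), 'eef_pos': array([ 0.22040699, -0.63731753,  0.22993456]), 'tcp_rot': array([ 0.4108431 ,  0.5765087 , -0.40971047,  0.57531122]), 'contact_force': array([ 0.17401408, -0.13209315,  0.26158216]), 'wrist_torque': array([-0.03013739, -0.0196891 , -0.04265625]), 'opening': 0.9998393240850711}
scene board [([0.565, 0.044, 0.048], 0.97)]
scene scraper [([0.512, 0.388, 0.012], 0.8)]
scene crust_a [([0.509, -0.047, 0.061], 0.62), ([0.576, -0.026, 0.058], 0.45), ([0.497, -0.216, 0.016], 0.44)]
top board [([0.526, 0.04, 0.054], 0.62)]
top scraper [([0.485, 0.387, 0.017], 0.87)]
top crust_a [([0.613, -0.203, 0.011], 0.66), ([0.493, -0.213, 0.013], 0.65), ([0.575, -0.027, 0.057], 0.61), ([0.5, -0.046, 0.061], 0.45)]
0.0187
{'intrinsics': array([[470.16252432,   0.        , 327.03726243],
       [  0.        , 470.16252432, 193.51711173],
       [  0.        ,   0.        ,   1.        ]]), 'dist': array([0.021681, 0.      , 0.      , 0.      , 0.      ]), 'R': array([[-0.0037744 , -0.99992543,  0.0116145 ],
       [-0.99197184,  0.00227575, -0.12643851],
       [ 0.12640265, -0.01199848, -0.99190645]]), 't': array([0.01639082, 0.55619442, 1.03131381])}
```

View pics/top0.png

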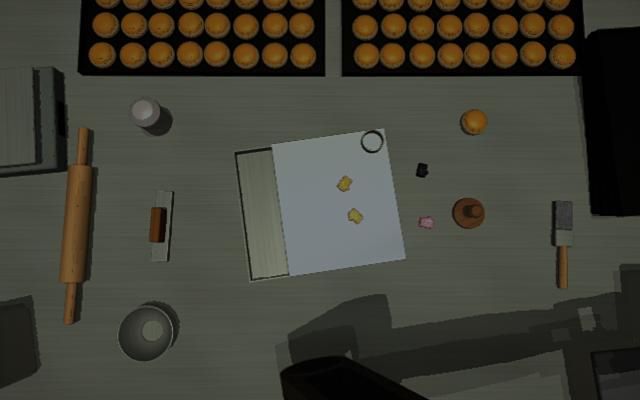

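View pics/scene0.png

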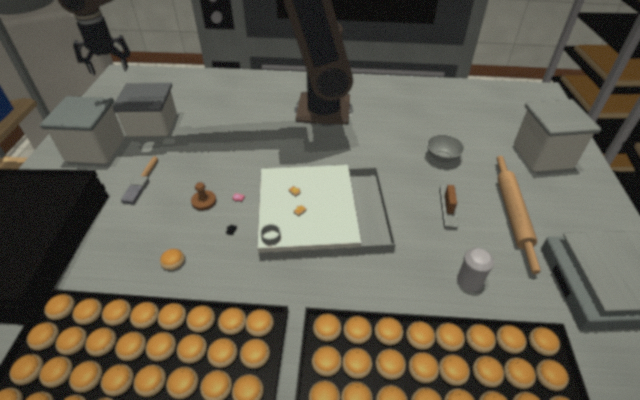

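```bash
cat >h.py <<'E'
from plant import *
import cv2,numpy as np
def unproj(c,uv,z):
    k=calibration(c);R,t=np.array(k["R"]),np.array(k["t"])
    p=cv2.undistortPoints(np.float64(uv).reshape(-1,1,2),k["intrinsics"],k["dist"]).reshape(-1,2)
    d=np.c_[p,np.ones(len(p))]@R; C=-R.T@t
    return C+d*((z-C[2])/d[:,2])[:,None]
def rect(pts):
    (c,wh,a)=cv2.minAreaRect(np.float32(pts[:,:2]*1000)); return c,wh,a
E
python3 - <<'E'
from h import *
im=cv2.imread("pics/top0.png");h=cv2.cvtColor(im,cv2.COLOR_BGR2HSV)
print(h[230,320],h[200,167],h[230,153],h[184,345],h[300,220],h[215,262])
cv2.imwrite("pics/c.png",np.hstack([cv2.resize(im[180:270,130:190],None,fx=6,fy=6,interpolation=cv2.INTER_CUBIC),cv2.resize(im[165:255,320:380],None,fx=6,fy=6,interpolation=cv2.INTER_CUBIC)]))
m=((h[...,2]>120)&(h[...,1]<60)).astype(np.uint8)
n,l,st,ce=cv2.connectedComponentsWithStats(m)
i=l[230,320];ys,xs=np.where(l==i);hu=cv2.convexHull(np.c_[xs,ys].astype(np.float32)).reshape(-1,2)
print("board",st[i],rect(unproj("top",hu,.05)))
sub=np.s_[165:240,300:390]
m=((h[...,1]>90)&(h[...,2]>80)).astype(np.uint8);n,l,st,ce=cv2.connectedComponentsWithStats(m)
for i in range(1,n):
    if 310<ce[i][0]<390 and 165<ce[i][1]<240 and st[i][4]>20:
        ys,xs=np.where(l==i);print("crust",ce[i],st[i],unproj("top",[ce[i]],.058))
    if 140<ce[i][0]<175 and 190<ce[i][1]<265 and st[i][4]>20:print("grip",ce[i],st[i],unproj("top",[ce[i]],.062))
E
```

```text
[100  23 133] [38 35 88] [ 13 197  70] [ 23 181 121] [38 35 80] [ 37  31 106]
board [  272   131   133   145 14300] ((539.0635986328125, -7.9813232421875), (297.38409423828125, 255.76699829101562), 8.264342308044434)
crust [344.17293233 183.52631579] [337 176  15  15 133] [[ 0.57567356 -0.02326164  0.058     ]]
crust [354.72058824 215.95588235] [348 209  15  15 136] [[ 0.50326622 -0.04594565  0.058     ]]
```

View pics/c.png

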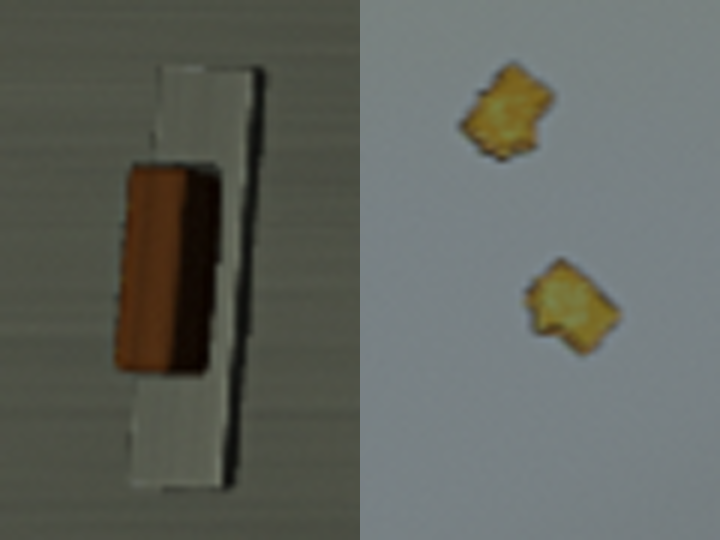

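```bash
python3 - <<'E'
from h import *
from scipy.spatial.transform import Rotation as Ro
f=lambda a:np.array(a)/6+[130,180]-5/12
for n,a,z in(("foot",[(162,67),(253,67),(225,487),(130,487)],.016),("grip",[(130,167),(188,167),(172,372),(115,372)],.062)):
    p=unproj("top",f(a),z);print(n,p.mean(0),rect(p)); d=p[0]+p[1]-p[2]-p[3];print(np.degrees(np.arctan2(d[1],d[0])))
T=Ro.from_quat(get_state()["tcp_rot"]).as_matrix();print(T.round(3), "jaw yaw",np.degrees(np.arctan2(T[1,2],T[0,2])))
a=np.radians(8.26);R=np.array([[np.cos(a),np.sin(a)],[-np.sin(a),np.cos(a)]])
for c in([.5757,-.0233],[.5033,-.0459],[.539,-.008]):print((R@(np.array(c)-[.539,-.008])).round(4))
E
```

```text
foot [0.48644004 0.39076037 0.016     ] ((486.47576904296875, 390.96429443359375), (35.315731048583984, 159.88433837890625), 88.46312713623047)
-1.6843577954221964
grip [0.48587571 0.39023882 0.062     ] ((485.8853759765625, 390.099365234375), (20.929697036743164, 74.85633087158203), 88.40079498291016)
-1.8135902306322542
[[-0.     0.945  0.327]
 [ 0.     0.327 -0.945]
 [-1.     0.    -0.   ]] jaw yaw -70.9317605659065
[ 0.0341 -0.0204]
[-0.0408 -0.0324]
[0. 0.]
```

servo_tool:
  deltas:
    - [[0.14,0.2,0,0],[0.28,0.4,0,0],[0.42,0.6,0,0],[0.56,0.8,0,0],[0.7,1,0,0]]
  claw: 1
  force: 60

```text
time: 0.9
eef_pos: [0.291, -0.5371, 0.2314]
tcp_rot: [0.41, 0.576, -0.41, 0.576]
contact_force: [0.7, -0.1, 0.7]
opening: 1.001
```

servo_tool:
  deltas:
    - [[0.14,0.2,0,0],[0.28,0.4,0,0],[0.42,0.6,0,0],[0.56,0.8,0,0],[0.7,1,0,0]]

```text
time: 1.4
eef_pos: [0.3611, -0.4371, 0.2315]
tcp_rot: [0.41, 0.576, -0.41, 0.576]
contact_force: [1.0, 1.0, -0.1]
opening: 1.0
```

servo_tool:
  deltas:
    - [[0.14,0.2,0,0],[0.28,0.4,0,0],[0.42,0.6,0,0],[0.56,0.8,0,0],[0.7,1,0,0]]

```text
time: 1.9
eef_pos: [0.431, -0.3371, 0.2315]
tcp_rot: [0.41, 0.576, -0.41, 0.576]
contact_force: [-0.1, -0.3, 0.5]
opening: 1.003
```

servo_tool:
  deltas:
    - [[0.14,0.2,0,0],[0.28,0.4,0,0],[0.42,0.6,0,0],[0.56,0.8,0,0],[0.7,1,0,0]]

```text
time: 2.4
eef_pos: [0.5011, -0.2371, 0.2315]
tcp_rot: [0.41, 0.576, -0.41, 0.576]
contact_force: [0.7, -0.6, 0.4]
opening: 0.998
```

servo_tool:
  deltas:
    - [[0.14,0.2,0,0],[0.28,0.4,0,0],[0.42,0.6,0,0],[0.56,0.8,0,0],[0.7,1,0,0]]

```text
time: 2.9
eef_pos: [0.5711, -0.1371, 0.2315]
tcp_rot: [0.41, 0.576, -0.41, 0.576]
contact_force: [0.3, -0.3, 0.2]
opening: 1.002
```

servo_tool:
  deltas:
    - [[-0.02,0.2,0,0],[-0.04,0.4,0,0],[-0.06,0.6,0,0],[-0.08,0.8,0,0],[-0.1,1,0,0]]

```text
time: 3.4
eef_pos: [0.5604, -0.0371, 0.2315]
tcp_rot: [0.41, 0.576, -0.41, 0.576]
contact_force: [0.7, -0.6, -0.4]
opening: 1.002
```

servo_tool:
  deltas:
    - [[-0.02,0.2,0,0],[-0.04,0.4,0,0],[-0.06,0.6,0,0],[-0.08,0.8,0,0],[-0.1,1,0,0]]

```text
time: 3.9
eef_pos: [0.5504, 0.0629, 0.2315]
tcp_rot: [0.41, 0.576, -0.41, 0.576]
contact_force: [-0.3, 0.2, 0.3]
opening: 1.001
```

servo_tool:
  deltas:
    - [[-0.02,0.2,0,0],[-0.04,0.4,0,0],[-0.06,0.6,0,0],[-0.08,0.8,0,0],[-0.1,1,0,0]]

```text
time: 4.4
eef_pos: [0.5404, 0.1629, 0.2315]
tcp_rot: [0.41, 0.576, -0.41, 0.576]
contact_force: [0.6, -0.1, 0.3]
opening: 1.0
```

servo_tool:
  deltas:
    - [[-0.02,0.2,0,0],[-0.04,0.4,0,0],[-0.06,0.6,0,0],[-0.08,0.8,0,0],[-0.1,1,0,0]]

```text
time: 4.9
eef_pos: [0.5304, 0.2629, 0.2315]
tcp_rot: [0.41, 0.576, -0.41, 0.576]
contact_force: [-0.1, -0.2, 0.7]
opening: 0.999
```

servo_tool:
  deltas:
    - [[-0.02,0.2,0,0],[-0.04,0.4,0,0],[-0.06,0.6,0,0],[-0.08,0.8,0,0],[-0.1,1,0,0]]

```text
time: 5.4
eef_pos: [0.5204, 0.3629, 0.2314]
tcp_rot: [0.41, 0.576, -0.41, 0.576]
contact_force: [0.2, -0.4, -0.8]
opening: 1.006
```

servo_tool:
  deltas:
    - [[-0.09,0.07,0,-0.06],[-0.18,0.14,0,-0.12],[-0.27,0.21,0,-0.18],[-0.35,0.276,0,-0.231],[-0.35,0.276,0,-0.231]]

```text
time: 5.9
eef_pos: [0.4847, 0.3904, 0.2314]
tcp_rot: [-0.507, -0.493, 0.507, -0.493]
contact_force: [0.5, -0.1, -0.3]
opening: 0.997
```

```bash
python3 - <<'E'
from h import *
from scipy.spatial.transform import Rotation as Ro
s=get_state();cv2.imwrite("pics/w1.png",read_camera("wrist"));print(s["eef_pos"],s["qpos"])
for q in["scraper"]:print(recognise("wrist",q))
k=calibration("wrist");Tc=np.array(k["T_tool_cam"]);T=np.eye(4);T[:3,:3]=Ro.from_quat(s["tcp_rot"]).as_matrix();T[:3,3]=s["eef_pos"]
C=np.linalg.inv(T@Tc)
a=np.radians(-1.75);ex=np.array([np.cos(a),np.sin(a),0]);ey=np.array([-ex[1],ex[0],0])
im=cv2.imread("pics/w1.png")
for hx,hy,z in((.08,.018,.016),(.038,.011,.062)):
    P=np.array([[.486,.3905,z]+sx*hx*ex+sy*hy*ey for sx,sy in((1,1),(1,-1),(-1,-1),(-1,1))])
    uv=cv2.projectPoints(P,cv2.Rodrigues(C[:3,:3])[0],C[:3,3],k["intrinsics"],np.array(k["dist"]))[0].reshape(-1,2)
    print(uv.round(0).tolist());cv2.polylines(im,[uv.round().astype(int)],True,(0,0,255),1)
cv2.imwrite("pics/w1o.png",im)
E
```

```text
[0.48468864 0.39035794 0.23137934] [5.15056014e-01 1.72056273e-01 1.71211093e+00 2.75032906e-04
 1.25751668e+00 2.11420243e+00]
[{'at': [0.4966, 0.3926, 0.0184], 'p': 0.62}]
[[308.0, 98.0], [340.0, 98.0], [337.0, 230.0], [309.0, 230.0]]
[[313.0, 142.0], [335.0, 142.0], [334.0, 212.0], [313.0, 212.0]]
```

View pics/w1o.png

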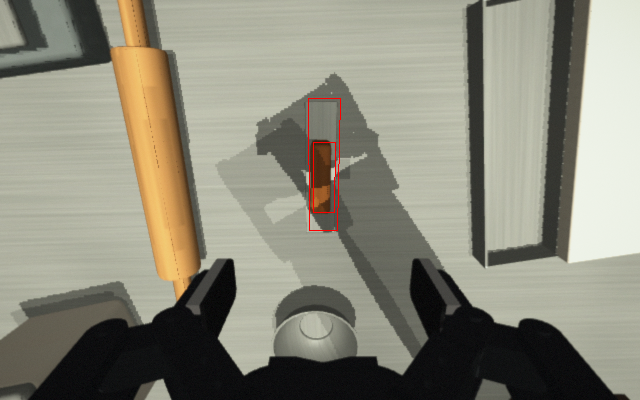

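servo_tool:
  deltas:
    - [[0.015,0.015,-0.25,0],[0.015,0.015,-0.5,0],[0.015,0.015,-0.7,0],[0.015,0.015,-0.9,0],[0.015,0.015,-1,0]]

```text
time: 6.5
eef_pos: [0.4866, 0.3901, 0.129]
tcp_rot: [-0.506, -0.493, 0.508, -0.492]
contact_force: [0.1, 0.0, -0.2]
opening: 0.999
```

servo_tool:
  deltas:
    - [[0,0,-0.25,0],[0,0,-0.5,0],[0,0,-0.7,0],[0,0,-0.9,0],[0,0,-1,0]]

```text
time: 7.0
eef_pos: [0.4867, 0.3905, 0.0297]
tcp_rot: [-0.507, -0.493, 0.508, -0.492]
contact_force: [-0.7, -0.7, -0.2]
opening: 1.0
```

servo_tool:
  deltas:
    - [[0,0,-0.03,0],[0,0,-0.03,0],[0,0,-0.03,0],[0,0,-0.03,0],[0,0,-0.03,0]]
  claw: -1
  force: 60

```text
time: 7.5
eef_pos: [0.4879, 0.3918, 0.0298]
tcp_rot: [0.508, 0.492, -0.506, 0.493]
contact_force: [0.0, 0.9, 2.1]
opening: 0.25
```

servo_tool:
  deltas:
    - [[0,0,0,0],[0,0,0,0],[0,0,0,0],[0,0,0,0],[0,0,0,0]]

```text
time: 8.0
eef_pos: [0.4879, 0.3918, 0.0297]
tcp_rot: [0.508, 0.492, -0.507, 0.493]
contact_force: [-0.1, 0.1, 5.5]
opening: 0.247
```

servo_tool:
  deltas:
    - [[0,0,0.1,0],[0,0,0.3,0],[0,0,0.5,0],[0,0,0.75,0],[0,0,1,0]]

```text
time: 8.5
eef_pos: [0.4856, 0.3901, 0.1274]
tcp_rot: [-0.506, -0.493, 0.509, -0.492]
contact_force: [1.0, -0.3, -2.8]
opening: 0.246
```

servo_tool:
  deltas:
    - [[0.02,-0.1,0.1,0.02],[0.04,-0.3,0.2,0.04],[0.07,-0.5,0.2,0.07],[0.1,-0.75,0.2,0.09],[0.117,-0.97,0.2,0.111]]

```text
time: 9.0
eef_pos: [0.4975, 0.2925, 0.147]
tcp_rot: [0.461, 0.535, -0.463, 0.535]
contact_force: [0.2, 0.4, -3.3]
opening: 0.247
```

servo_tool:
  deltas:
    - [[0.02,-0.2,0,0],[0.04,-0.4,0,0],[0.07,-0.6,0,0],[0.1,-0.8,0,0],[0.117,-0.97,0,0]]

```text
time: 9.5
eef_pos: [0.5091, 0.1957, 0.147]
tcp_rot: [0.462, 0.535, -0.464, 0.534]
contact_force: [-0.3, -0.2, -1.7]
opening: 0.25
```

servo_tool:
  deltas:
    - [[0.02,-0.2,0,0],[0.04,-0.4,0,0],[0.07,-0.6,0,0],[0.1,-0.8,0,0],[0.117,-0.97,0,0]]

```text
time: 10.0
eef_pos: [0.5208, 0.099, 0.1471]
tcp_rot: [0.462, 0.535, -0.464, 0.534]
contact_force: [0.1, 0.1, -3.1]
opening: 0.247
```

servo_tool:
  deltas:
    - [[0.02,-0.2,0,0],[0.04,-0.4,0,0],[0.07,-0.6,0,0],[0.1,-0.8,0,0],[0.117,-0.97,0,0]]

```text
time: 10.5
eef_pos: [0.5326, 0.0022, 0.1471]
tcp_rot: [0.462, 0.536, -0.463, 0.534]
contact_force: [-0.3, 0.7, -2.6]
opening: 0.249
```

servo_tool:
  deltas:
    - [[0.02,-0.25,0,0],[0.05,-0.5,0,0],[0.08,-0.75,0,0],[0.117,-0.97,0,0],[0.117,-0.97,0,0]]

```text
time: 11.0
eef_pos: [0.5448, -0.096, 0.1473]
tcp_rot: [0.463, 0.535, -0.464, 0.534]
contact_force: [0.0, 0.4, -3.3]
opening: 0.248
```

```bash
cat >>h.py <<'E'
def overlay(cam,polys,out):
    from scipy.spatial.transform import Rotation as Ro
    s=get_state();im=read_camera(cam);k=calibration(cam)
    if cam=="wrist":
        T=np.eye(4);T[:3,:3]=Ro.from_quat(s["tcp_rot"]).as_matrix();T[:3,3]=s["eef_pos"]
        C=np.linalg.inv(T@np.array(k["T_tool_cam"]));R,t=C[:3,:3],C[:3,3]
    else:R,t=np.array(k["R"]),np.array(k["t"])
    for P in polys:
        uv=cv2.projectPoints(np.float64(P),cv2.Rodrigues(R)[0],t,k["intrinsics"],np.array(k["dist"]))[0].reshape(-1,2)
        cv2.polylines(im,[uv.round().astype(int)],True,(0,0,255),1)
    cv2.imwrite(out,im)
def quad(c,yaw,hx,hy,z):
    a=np.radians(yaw);ex=np.array([np.cos(a),np.sin(a),0]);ey=np.array([-ex[1],ex[0],0])
    return np.array([[c[0],c[1],z]+sx*hx*ex+sy*hy*ey for sx,sy in((1,1),(1,-1),(-1,-1),(-1,1))])
def jaw():
    from scipy.spatial.transform import Rotation as Ro
    T=Ro.from_quat(get_state()["tcp_rot"]).as_matrix();return np.degrees(np.arctan2(T[1,2],T[0,2]))
E
python3 - <<'E'
from h import *
s=get_state();e=s["eef_pos"];print(e,jaw(),s["time"])
overlay("wrist",[quad((.539,-.008),8.26,.15,.13,.05),quad(e,8.26,.08,.018,e[2]-.0297),quad(e,8.26,.08,.018,.05)],"pics/w2.png")
E
```

```text
[ 0.54478771 -0.09599566  0.14734889] -81.9020861425 11.0
```

View pics/w2.png

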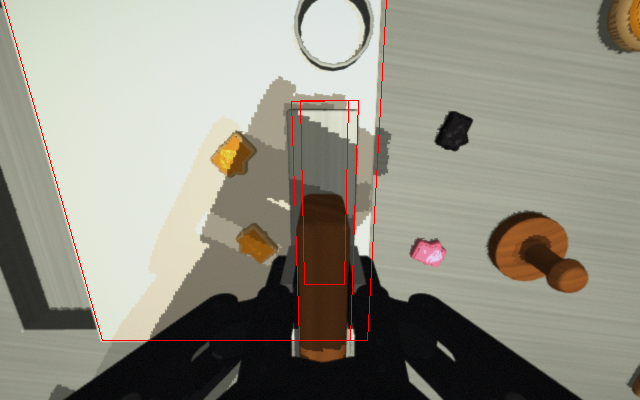

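servo_tool:
  deltas:
    - [[0,0,-0.2,0],[0,0,-0.4,0],[0,0,-0.55,0],[0,0,-0.63,0],[0,0,-0.66,0]]

```text
time: 11.55
eef_pos: [0.5447, -0.0931, 0.081]
tcp_rot: [0.462, 0.536, -0.463, 0.534]
contact_force: [0.0, -0.4, -2.3]
opening: 0.249
```

servo_tool:
  deltas:
    - [[0,0,-0.01,0],[0,0,-0.01,0],[0,0,-0.01,0],[0,0,-0.01,0],[0,0,-0.01,0]]

```text
time: 12.05
eef_pos: [0.5458, -0.094, 0.0819]
tcp_rot: [0.463, 0.534, -0.463, 0.535]
contact_force: [-0.3, -0.5, -2.9]
opening: 0.244
```

servo_tool:
  deltas:
    - [[0,0,-0.01,0],[0,0,-0.01,0],[0,0,-0.01,0],[0,0,-0.01,0],[0,0,-0.01,0]]

```text
time: 12.55
eef_pos: [0.5455, -0.0938, 0.0803]
tcp_rot: [0.463, 0.535, -0.463, 0.535]
contact_force: [0.2, -0.5, -2.4]
opening: 0.245
```

servo_tool:
  deltas:
    - [[0,0,-0.005,0],[0,0,-0.01,0],[0,0,-0.01,0],[0,0,-0.01,0],[0,0,-0.01,0]]

```text
time: 13.05
eef_pos: [0.5456, -0.0939, 0.0797]
tcp_rot: [0.463, 0.535, -0.463, 0.535]
contact_force: [-2.3, 0.5, 1.1]
opening: 0.248
```

servo_tool:
  deltas:
    - [[-0.01,0.07,0,0],[-0.026,0.18,0,0],[-0.043,0.3,0,0],[-0.061,0.42,0,0],[-0.079,0.544,0,0]]

```text
time: 13.55
eef_pos: [0.5378, -0.0383, 0.0797]
tcp_rot: [0.463, 0.534, -0.462, 0.535]
contact_force: [0.7, -1.0, 0.1]
opening: 0.247
```

servo_tool:
  deltas:
    - [[-0.016,0.11,0,0],[-0.032,0.22,0,0],[-0.047,0.33,0,0],[-0.063,0.44,0,0],[-0.079,0.544,0,0]]

```text
time: 14.05
eef_pos: [0.5299, 0.0157, 0.0797]
tcp_rot: [0.463, 0.534, -0.463, 0.535]
contact_force: [0.5, -3.1, 1.9]
opening: 0.252
```

servo_tool:
  deltas:
    - [[-0.016,0.11,0,0],[-0.032,0.22,0,0],[-0.047,0.33,0,0],[-0.063,0.44,0,0],[-0.079,0.544,0,0]]

```text
time: 14.55
eef_pos: [0.522, 0.0701, 0.0796]
tcp_rot: [0.463, 0.535, -0.463, 0.535]
contact_force: [0.9, -3.6, 3.4]
opening: 0.247
```

```bash
python3 - <<'E'
from h import *
s=get_state();e=s["eef_pos"];print(e,jaw(),s["contact_force"])
overlay("wrist",[quad((.539,-.008),8.26,.15,.13,.05)],"pics/w3.png")
E
```

```text
[0.52198498 0.07009778 0.07964619] -81.71826430113177 [ 0.93632526 -3.58845397  3.36546129]
```

View pics/w3.png

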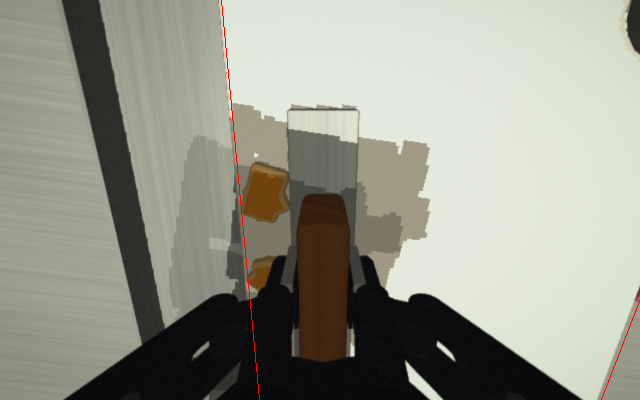

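servo_tool:
  deltas:
    - [[-0.016,0.11,0,0],[-0.032,0.22,0,0],[-0.047,0.33,0,0],[-0.063,0.44,0,0],[-0.081,0.56,0,0]]

```text
time: 15.1
eef_pos: [0.5138, 0.126, 0.0796]
tcp_rot: [0.463, 0.535, -0.463, 0.535]
contact_force: [0.8, -4.9, 5.3]
opening: 0.249
```

servo_tool:
  deltas:
    - [[0,0,0,0],[0,0,0,0],[0,0,0,0],[0,0,0,0],[0,0,0,0]]

```text
time: 15.6
eef_pos: [0.5135, 0.1275, 0.0797]
tcp_rot: [0.464, 0.535, -0.462, 0.534]
contact_force: [-0.1, 1.1, 6.7]
opening: 0.245
```

```bash
python3 - <<'E'
from h import *
s=get_state();e=s["eef_pos"];print(e,jaw(),s["contact_force"])
overlay("wrist",[quad((.539,-.008),8.26,.15,.13,.05)],"pics/w4.png")
for c in("wrist","top","scene"):
  if c!="wrist":cv2.imwrite(f"pics/{c}4.png",read_camera(c))
  print([( [round(v,3) for v in d["at"]],round(d["p"],2)) for d in recognise(c,"crust_a")])
E
```

```text
[0.51351307 0.12747612 0.07968612] -81.76192886406974 [-0.09161633  1.13644774  6.65170252]
[([0.483, 0.165, 0.015], 0.87), ([0.557, 0.173, 0.016], 0.85)]
[([0.495, -0.214, 0.015], 0.59), ([0.615, -0.202, 0.011], 0.55)]
[([0.494, -0.218, 0.015], 0.5), ([0.556, 0.163, 0.014], 0.42)]
```

View pics/w4.png

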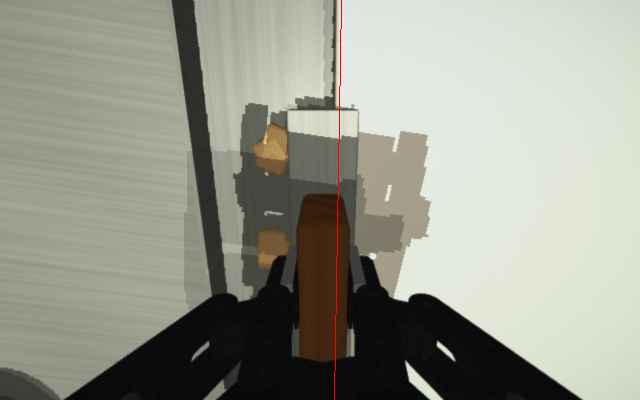

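servo_tool:
  deltas:
    - [[0,0,0.02,0],[0.035,-0.24,0.02,0],[0.07,-0.48,0.02,0],[0.105,-0.72,0.02,0],[0.14,-0.95,0.02,0]]

```text
time: 16.4
eef_pos: [0.5262, 0.0315, 0.0799]
tcp_rot: [0.463, 0.537, -0.463, 0.533]
contact_force: [-0.4, 0.5, 0.0]
opening: 0.247
```

servo_tool:
  deltas:
    - [[0,0,0,0],[0,0,-0.01,0],[0,0,-0.015,0],[0,0,-0.015,0],[0,0,-0.015,0]]

```text
time: 16.9
eef_pos: [0.5272, 0.0312, 0.0797]
tcp_rot: [0.462, 0.535, -0.463, 0.534]
contact_force: [-2.0, -1.5, 3.0]
opening: 0.248
```

```bash
python3 - <<'E'
from h import *
s=get_state();print(s["eef_pos"],jaw(),s["contact_force"])
cv2.imwrite("pics/w5.png",read_camera("wrist"))
print([( [round(v,3) for v in d["at"]],round(d["p"],2)) for d in recognise("wrist","crust_a")])
E
```

```text
[0.52724582 0.03115575 0.07965668] -81.6931275448182 [-1.96030727 -1.48259373  2.97684072]
[([0.559, 0.167, 0.014], 0.77), ([0.484, 0.161, 0.018], 0.7), ([0.493, -0.216, 0.013], 0.66)]
```

servo_tool:
  deltas:
    - [[0,0,0,0],[0,0,0,0],[0,0,0,0],[0,0,0,0],[0,0,0,0]]
  claw: 1

```text
time: 17.5
eef_pos: [0.5278, 0.0304, 0.0797]
tcp_rot: [0.463, 0.535, -0.463, 0.535]
contact_force: [1.2, -0.5, 0.5]
opening: 0.998
```

servo_tool:
  deltas:
    - [[0,0,0,0],[0,0,0,0],[0,0,0,0],[0,0,0,0],[0,0,0,0]]

```text
time: 18.0
eef_pos: [0.5278, 0.0303, 0.0798]
tcp_rot: [0.463, 0.535, -0.463, 0.535]
contact_force: [0.5, 0.3, -0.2]
opening: 1.0
```

servo_tool:
  deltas:
    - [[0,0,0.1,0],[0,0,0.3,0],[0,0,0.5,0],[0,0,0.75,0],[0,0,1,0]]

```text
time: 18.5
eef_pos: [0.5277, 0.0304, 0.1814]
tcp_rot: [0.463, 0.535, -0.463, 0.535]
contact_force: [0.9, -0.2, -0.2]
opening: 1.001
```

servo_tool:
  deltas:
    - [[0,0,0.1,0],[0,0,0.2,0],[0,0,0.3,0],[0,0,0.3,0],[0,0,0.3,0]]

```text
time: 19.0
eef_pos: [0.5274, 0.0304, 0.2091]
tcp_rot: [0.462, 0.535, -0.463, 0.534]
contact_force: [-0.4, 0.3, 0.6]
opening: 0.996
```

```bash
python3 - <<'E'
from h import *
s=get_state();print(s["time"],s["eef_pos"],s["contact_force"],s["opening"])
overlay("wrist",[quad((.539,-.008),8.26,.15,.13,.05),quad((.527,.031),8.26,.038,.011,.112)],"pics/w6.png")
for q in("crust_a","scraper"):print([( [round(v,3) for v in d["at"]],round(d["p"],2)) for d in recognise("wrist",q)])
E
```

```text
19.0 [0.52738892 0.03038162 0.20914584] [-0.42810498  0.30553164  0.61867406] 0.996024018087885
[([0.616, -0.204, 0.011], 0.91), ([0.493, -0.214, 0.013], 0.76), ([0.558, 0.168, 0.013], 0.66), ([0.48, 0.161, 0.017], 0.6), ([0.539, 0.035, 0.069], 0.16)]
[([0.538, 0.033, 0.07], 0.6)]
```

View pics/w6.png

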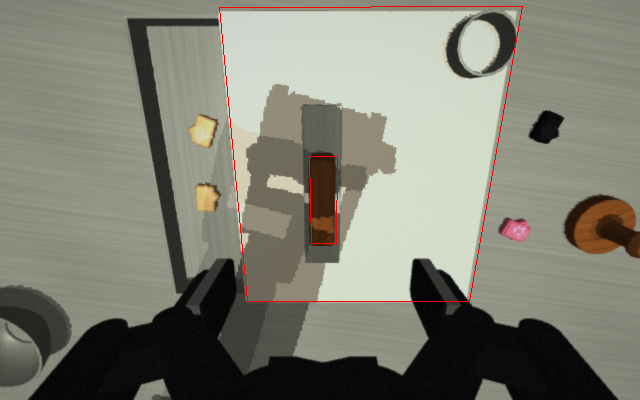

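The picture shows both crusts in the trough, at about (203,130) and (207,197). The scraper stands upright on the board around (322,185), and the ring hasn't moved.

```bash
python3 -c "
from plant import *
print(sign_off())"
```

```text
the job is handed in; nothing more can be done
None
```

The job is done and handed in at about 19 s of the 48 s allowed. I gripped the scraper on the +y side, lifted it, and lowered it onto the board behind both crusts. One sweep wiped both crusts into the trough. I then drew the scraper back to about y = +40 mm on the board, let go and raised the arm clear.

**Last checks:**
- **Crusts:** the wrist camera showed both lying in the trough, at heights of about 13 and 17 mm.
- **Scraper:** it stands upright on the white board, with its grip matching the expected outline in the picture. Tool height and contact put its underside at the board top, about 50 mm up.
- **Robot:** the gripper is open, well above the scraper, with no meaningful contact force. The fingers should have stayed about 18 mm above the crusts during the sweep; I had no direct reading of finger contact with them.
- **Ring:** it was not disturbed.

**Disagreements:** with the crusts already in the trough, the recogniser missed both in the top view and found only one in the scene view. It also kept labelling the black and pink look-alikes as crusts. The wrist pictures were clear about both points.

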